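# Release the safety catch and open the paint cupboard

## Task

The door of the small cupboard on the work table stands ajar, held by a spring catch behind its free edge. Reach down into the gap between door and cupboard, push the catch down, pull the door past it while it is down, and swing the door wide open, at least 60 degrees, leaving it standing open with the catch sprung back up. Do not wrench the door against the catch, and leave the tub, the mixing pot and the jar standing where they are.

Things in the scene. Friction and masses are not known exactly. Their poses are not given: they have to be found in the camera images.
- cupboard: Fixed plywood cupboard, 200 deep (x) x 240 wide (y) x 250 high. Origin: centre of its underside; x points from the open front to the back (front plane at x = -100 mm), z up. Under the roof's front edge, at its y = -70 mm, sits a fixed strike block 50 wide, from the front plane 12 mm back and down to 24 mm below the cupboard's top.
- door (a joint): Angle of the white door (rad): 0 shut, grows as the free edge swings towards the robot, stop at 1.6. It starts ajar, at about 0.18 to 0.22; with the catch up the catch stops it at about 0.22. Light friction (about 0.1 N m) keeps it where it is left.
- door_hinge (a point): Point on the door's vertical hinge axis, level with the door's top (250 mm up); at x = -100, y = +120 mm of the cupboard, in the plane of the door's rear face. Axes turn with the door: -y runs along the door to its free edge, +x out of its rear face towards the cupboard, z up. Door 235 wide, 16 thick, top level with the cupboard's.
- door_handle (a point): Middle of the steel bar handle on the front of the door: horizontal bar 80 mm long, 85 mm from the hinge, 40 mm below the door's top edge, 35 mm off the front face. It need not be used.
- catch_pad (a point): Point on top of the white plastic catch arm, 20 mm off the door's rear face, 190 mm from the hinge, 26 mm below the door's top (catch up). Axes of the door. The arm is a level bar 24 wide, reaching 65 mm back from the door; its end has an 11 mm upturned nose behind the strike block. The gap over it at the start is 33 to 42 mm, open to above.
- catch (a joint): How far the catch arm is pushed straight down (m): 0 up, 0.016 at its stop; the nose clears the strike from 0.010, use 0.012 or more. Spring: 3 N to start, 7 N at the stop; it lifts the arm when let go. The arm moves with the door; past a door angle of 0.35 rad the nose is in front of the strike and the catch can be let go.
- tub_mid (a point): Centre, half-way up, of a closed white tub, 90 mm across and 100 high, on the table to the right of the cupboard. Bystander.
- mixpot_mid (a point): Centre, half-way up, of an open grey mixing pot, 76 mm across and 85 high, on the table to the left of the cupboard. Bystander.
- jar_mid (a point): Centre, half-way up, of a glass jar, 54 mm across and 70 high, on the cupboard's top towards the back. Bystander.

How it is judged:
On the way, in this order (a step that is already met when the one before it is completed fails the run):
1. the catch is pushed down while the door is still ajar (value of joint catch above 0.008 m and value of joint door below 0.28 rad), for 0.04 s.
2. the door is past the catch (value of joint door above 0.35 rad), for 0.1 s.
At the end, for the whole second after the job is handed in: The door stands still at 60 degrees or more (joint above 1.03 rad), the catch is back up (within 3 mm), and tub, mixing pot and jar are within 30 mm of where they stood (value of joint door above 1.03 rad and velocity of joint door between -0.05 and 0.05 rad/s and value of joint catch below 0.003 m and distance of each of tub_mid, mixpot_mid, jar_mid from where it was at the start of the episode below 0.03 m); the robot touches nothing.
It fails at once if the door is wrenched against the catch (more than 60 N on the strike block) (contact force between catch and cupboard above 60 N).
It fails at once if the tub, the mixing pot or the jar is pushed more than 30 mm or tipped over (distance of any of tub_mid, mixpot_mid, jar_mid from where it was at the start of the episode above 0.03 m or angle between any of tub_mid, mixpot_mid, jar_mid's own z axis and vertical above 0.5 rad).
It also fails if it takes over 38 s, if anything falls off the work surface, if the arm or the gripper's body presses on something with over 40 N, if the wrist force passes 120 N, or if a joint passes its speed limit or range.

## Robot

A 7-joint arm with a two-finger parallel gripper is mounted at the origin on the work surface. World frame = base frame: x ahead of the robot, y to its left, z up, the work surface at z = 0. Lengths are in m, angles in rad, forces in N, time in s.
With the tool pointing down it reaches from about 0.4 to 0.85 m from the base axis. Payload 4.5 kg.
Tool frame: the origin (TCP) lies on the centre line of the jaws, within the pads' length; the fingertips stand 14 mm ahead of it and the grasp point (between the pads) lies 5 mm behind it; z points along the fingers, y is the direction in which the jaws open and shut (so a half turn about z gives the same grasp; the last joint's range is limited). The gripper opens to 88 mm and grips with 3 to 60 N. Pads are 18 mm wide; open, the fingers measure 123 mm over their backs; the gripper's body (75 mm by 187 mm) begins 45 mm behind the grasp point.
Start: joints at [-1.249, 0.689, -0.195, 1.565, 0.157, 0.902, -0.215], TCP at [0.177, 0.599, 0.253] pointing down, gripper open.
Joint ranges: [-3.01, 3.01], [-0.46, 2.08], [-1.47, 1.51], [0.13, 2.56], [-1, 4.14], [0.04, 2.09], [-2.66, 2.66]. Speed limits (rad/s): [2.57, 2.57, 3.14, 3.14, 3.14, 3.14, 3.14].

## Interface

Orientations are given as a unit quaternion [w, x, y, z].
In Python, from rig import env gives the robot as it stands.
- The arm moves only by the tool apply_moves, never from a script. Its argument "series" is one flat list of numbers, 7 for each row, row after row: the shift along the tool's x, y, z in cm, then the turn, a rotation vector about the tool's x, y, z in rad, then the closure, from -1 (fully open) to 1 (shut). In form: [tx, ty, tz, wx, wy, wz, fingers, tx, ty, tz, wx, wy, wz, fingers, ...]. A call has exactly 10 rows; each row shifts and turns the commanded pose from where the row before left it, along the tool's axes as they then stand; what a row does not reach is not made up. A row lasts 1/12 s, in which the tool goes at most 41.7 mm and 7.16 degrees, less where a joint would pass 70% of its speed; a pose out of reach is approached as far as the arm can. A call with a gripper value outside its range is refused whole. The fingers move at their own pace and stop on an object; "force" is the grip in N (left out, the last holds). Time passes only in rows, so rows that do not move let the fingers close, or fill a call up. It gives the time, the measured TCP pose, the force and the opening at its end, in the units of the state.
- env.get_obs(): the state, without advancing time (a new reading comes with each control period).
- env.capture(name): name is "scene" or "top" or "wrist"; returns the picture (420x560x3 uint8, red, green, blue); there is no depth.
- env.camera_params(name): a dict with "fx", "fy", "cx", "cy" (pixels), "extrinsics" (4x4, takes a point from camera to world coordinates). Camera axes: x right, y up, looking along -z (the intrinsics and any distortion apply to the point x, -y, -z); pixel columns grow to the right and rows downward; lengths in m; the calibration is good to about 2 mm. The wrist camera is an equidistant fisheye: a pixel r from the principal point sees the ray r / f radians off the axis. A picture is of the moment at which its call begins: read the wrist's pose just before it. camera_params takes no time and is no camera call; for the wrist camera it gives the pose at the moment of the call.
- env.job_done(): hands the job in, once; it reports no verdict.
Trained networks look in the newest picture that a camera, given by its name, has taken for a name from the list of things; names that differ only in an ending like _2 or _b are one class to them, and where a whole thing is asked for, a point or a joint stands for the part that bears it (a point fixed in the world has none). Each returns a list of dicts, best first, with "score" (0 to 1); they miss things now and then, are a little off and sometimes report something else, mostly with a low value. They report only what shows in the picture. A call takes as long as a camera call.
- env.find_in(camera, name): "point" ([x, y, z] in m, in the coordinates of the camera as it stood for that picture, good to about 4 mm: the middle of the surface that is visible of it).
- env.landmark_of(camera, name): "point" ([x, y, z] in m, in the coordinates of the camera as it stood for that picture, good to about 4 mm: a listed point, or the origin of a listed thing).
The state is a dict: "time": time; "q": joint angles; "joint_velocities": joint speeds; "tau": joint torques, N m; "ee_pos": TCP position; "eef_rot": TCP orientation; "force": force on the tool from outside, world axes, zero at the start; "ft_torque": the same for the moment, N m; "finger_gap": opening from 0.0 (shut) to 1.0 (fully open).
Only numpy, scipy, OpenCV 4.12 (cv2) and the standard library are available. Lean on these libraries where they do the work, as an engineer would, in place of code of your own. Each camera call takes 0.05 s, during which the arm holds its last target.

## Working session

There is one attempt and no reset: what is moved stays moved. The work goes in short steps, Python scripts to look and compute and a tool call to move; the robot and the scene stay as the last step left them, time stands still between calls to the robot, and variables do not carry over. Pictures are saved under pics/ and viewed, and the job is handed in when it is done.

Besides the shell and the picture viewer there is one more tool, called after "Emit:" in YAML: its name, and indented under it one key for each argument. apply_moves: Moves the arm, as the interface text tells. Its arguments: {"type":"object","properties":{"series":{"type":"array"},"force":{"type":"number"}},"required":["series"]}

```bash
ls; mkdir -p pics; cat > h.py <<'E'
import numpy as np, cv2
from scipy.spatial.transform import Rotation as R
from rig import env
def cap(n,f):
    im=env.capture(n); cv2.imwrite('pics/'+f,cv2.cvtColor(np.asarray(im),cv2.COLOR_RGB2BGR)); return im
def w(n,p):
    T=np.array(env.camera_params(n)["extrinsics"]); return (T@np.r_[p,1])[:3]
def st():
    o=env.get_obs(); print(round(o['time'],2),np.round(o['ee_pos'],4),np.round(o['eef_rot'],4),'F',np.round(o['force'],1),'gap',np.round(o['finger_gap'],2),'q',np.round(o['q'],2)); return o
E
python3 - <<'E'
from h import *
st()
for c in ['scene','top']:
    cap(c,c+'0.png'); p=env.camera_params(c); print(c,p['fx'],np.round(p['extrinsics'],3).tolist())
    for n in ['cupboard','door_hinge','door_handle','catch_pad','tub_mid','mixpot_mid','jar_mid']:
        print(n,[(round(d['score'],2),np.round(w(c,d['point']),4)) for d in env.landmark_of(c,n)[:2]])
E
```

```text
pics
0.0 [0.1773 0.5987 0.2519] [-0.000e+00  1.433e-01  9.897e-01 -9.000e-04] F [-0.3  0.   0.2] gap 1.0 q [-1.25  0.69 -0.19  1.57  0.16  0.9  -0.22]
scene 476.4008821285008 [[0.512, 0.816, -0.268, 0.396], [-0.859, 0.486, -0.161, -0.156], [-0.001, 0.312, 0.95, 1.195], [0.0, 0.0, 0.0, 1.0]]
cupboard [(0.56, array([ 7.525e-01,  9.660e-02, -2.000e-04]))]
door_hinge [(0.9, array([0.6231, 0.1865, 0.2518]))]
door_handle [(0.79, array([0.5772, 0.097 , 0.2094])), (0.17, array([0.6203, 0.1873, 0.252 ]))]
catch_pad [(0.74, array([ 0.6575, -0.0012,  0.2271]))]
tub_mid [(0.93, array([ 0.742 , -0.1294,  0.0495]))]
mixpot_mid [(0.89, array([0.656 , 0.2748, 0.0345]))]
jar_mid [(0.8, array([0.8048, 0.1038, 0.283 ])), (0.22, array([ 0.7422, -0.1311,  0.0493]))]
top 531.8611453200707 [[0.014, 0.985, -0.172, 0.523], [-1.0, 0.012, -0.011, 0.032], [-0.009, 0.172, 0.985, 1.145], [0.0, 0.0, 0.0, 1.0]]
cupboard []
door_hinge [(0.64, array([0.6239, 0.1871, 0.2483]))]
door_handle [(0.94, array([0.5767, 0.0945, 0.2069]))]
catch_pad [(0.67, array([ 0.6528, -0.0036,  0.2222]))]
tub_mid [(0.62, array([ 0.7392, -0.1333,  0.0518]))]
mixpot_mid [(0.71, array([0.6538, 0.2816, 0.0447]))]
jar_mid [(0.77, array([0.8052, 0.0999, 0.2891]))]
```

View pics/scene0.png

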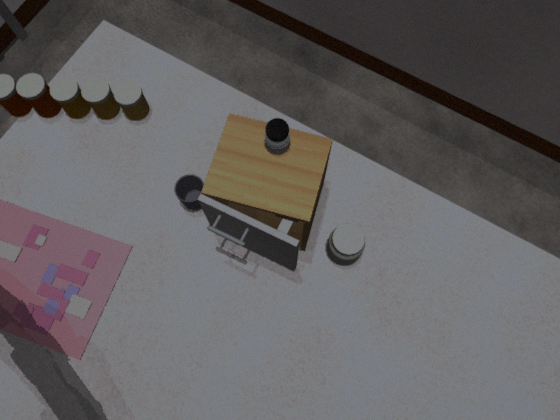

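View pics/top0.png

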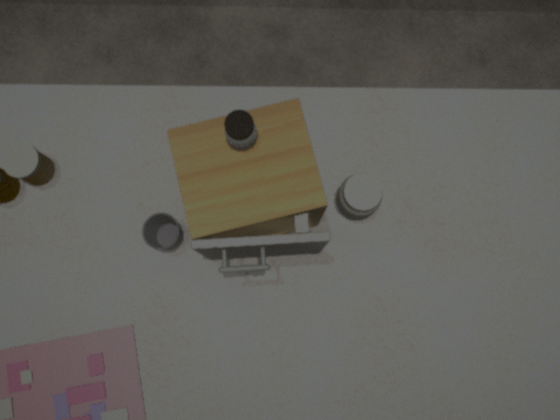

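The scene view shows the cupboard at about (265,170). The door is ajar with its free edge at (298,250), and the white catch arm is in the gap at (286,228). The top view shows the same, with the catch at (302,224) and the door edge from (193,244) to (328,238). The tub is on the right, the pot on the left and the jar at the back of the roof. Next I'll check the door line and the gap in enlarged crops.

```bash
python3 - <<'E'
from h import *
H=np.array([.6235,.187]); 
def proj(c,P):
    p=env.camera_params(c);T=np.array(p['extrinsics']);q=np.linalg.inv(T)@np.r_[P,1]
    return np.array([p['cx']+p['fx']*q[0]/-q[2], p['cy']-p['fy']*q[1]/-q[2]])
phi=.06; Rm=lambda a:np.array([[np.cos(a),-np.sin(a)],[np.sin(a),np.cos(a)]])
for c,(x0,y0) in [('top',(180,90)),('scene',(190,110))]:
    im=cv2.imread(f'pics/{c}0.png')[y0:y0+170,x0:x0+170 if c=='scene' else x0+170]
    im=np.clip(im.astype(float)*2,0,255).astype('uint8'); S=3.5
    im=cv2.resize(im,None,fx=S,fy=S,interpolation=cv2.INTER_CUBIC)
    def line(pts,col):
        pp=[tuple(int(round(v)) for v in ((proj(c,P)-[x0,y0]+.5)*S)) for P in pts]
        for a,b in zip(pp,pp[1:]): cv2.line(im,a,b,col,1)
    D=lambda x,y,z:np.r_[H+Rm(phi)@[x,y],z]
    line([D(0,0,.25),D(0,-.235,.25),D(-.016,-.235,.25),D(-.016,0,.25),D(0,0,.25)],(0,0,255))
    line([D(0,-.178,.224),D(.065,-.178,.224),D(.065,-.202,.224),D(0,-.202,.224)],(255,0,0))
    C=lambda x,y,z:np.r_[H+Rm(.26)@[x+.1,y-.12],z]
    line([C(-.1,.12,.25),C(.1,.12,.25),C(.1,-.12,.25),C(-.1,-.12,.25),C(-.1,.12,.25)],(0,255,0))
    cv2.imwrite(f'pics/{c}_ov.png',im)
E
```

```text
(no output)
```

View pics/top_ov.png

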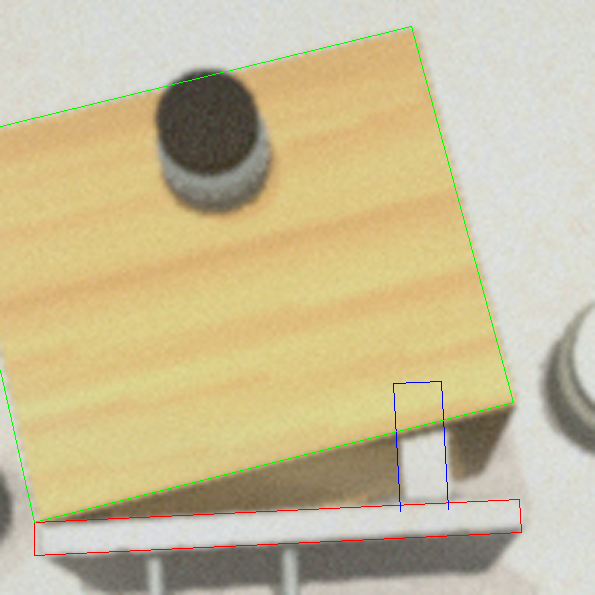

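View pics/scene_ov.png

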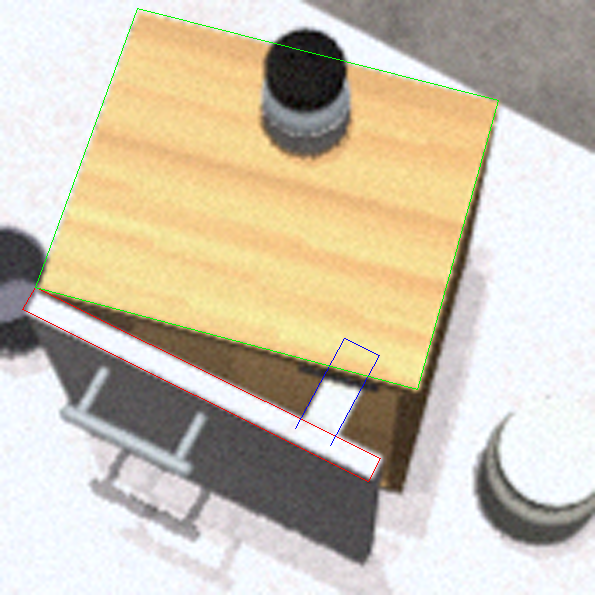

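Emit:
apply_moves:
  series: [-2.5, -1.75, -1.0, 0, 0, 0, 1, -3.15, -2.2, -0.6, 0, 0, 0, 1, -3.15, -2.2, -0.6, 0, 0, 0, 1, -3.15, -2.2, -0.6, 0, 0, 0, 1, -3.15, -2.2, -0.6, 0, 0, 0, 1, -3.15, -2.2, -0.6, 0, 0, 0, 1, -3.15, -2.2, 0, 0, 0, 0, 1, -3.15, -2.2, 0, 0, 0, 0, 1, -3.15, -2.2, 0, 0, 0, 0, 1, -3.15, -2.2, 0, 0, 0, 0, 1]
  force: 20

```text
time: 1.63
ee_pos: [0.413, 0.3035, 0.293]
eef_rot: [0.0, 0.143, 0.99, 0.0]
force: [0.6, 0.0, -0.8]
finger_gap: 0.266
```

Emit:
apply_moves:
  series: [-3.3, -2.3, 0, 0, 0, 0, 1, -3.3, -2.3, 0, 0, 0, 0, 1, -3.3, -2.3, 0, 0, 0, 0, 1, -3.3, -2.3, 0, 0, 0, 0, 1, -3.3, -2.3, 0, 0, 0, 0, 1, -3.3, -2.3, 0, 0, 0, 0, 1, -3.3, -2.3, 0, 0, 0, 0, 1, -3.3, -2.3, 0, 0, 0, 0, 1, -2.8, -2.1, 0, 0, 0, 0, 1, -2.8, -2.1, 0, 0, 0, 0, 1]

```text
time: 2.47
ee_pos: [0.6557, -0.0045, 0.2927]
eef_rot: [0.0, 0.144, 0.99, -0.0]
force: [0.8, 0.4, 0.7]
finger_gap: 0.003
```

Emit:
apply_moves:
  series: [0, 0, 0, 0, 0, -0.115, 1, 0, 0, 0, 0, 0, -0.115, 1, 0, 0, 0, 0, 0, -0.115, 1, 0, 0, 0, 0, 0, 0, 1, 0, 0, 0, 0, 0, 0, 1, 0, 0, 0, 0, 0, 0, 1, 0, 0, 0, 0, 0, 0, 1, 0, 0, 0, 0, 0, 0, 1, 0, 0, 0, 0, 0, 0, 1, 0, 0, 0, 0, 0, 0, 1]

```text
time: 3.3
ee_pos: [0.6547, -0.0023, 0.2928]
eef_rot: [0.0, -0.028, 1.0, -0.0]
force: [-0.0, 0.3, 0.1]
finger_gap: 0.005
```

```bash
python3 - <<'E'
from h import *
o=st()
q=o['eef_rot'];M=R.from_quat([q[1],q[2],q[3],q[0]]).as_matrix();print(np.round(M,3).tolist(),np.degrees(np.arctan2(M[1,1],M[0,1])))
d=np.array([.655,-.003,.29])-o['ee_pos'];print('tool shift cm',M.T@d*100)
cap('wrist','w1.png')
for c in ['wrist','top']:
  if c=='top': cap('top','t1.png')
  for n in ['catch_pad','door_hinge']:
    print(c,n,[(round(d['score'],2),np.round(w(c,d['point']),4)) for d in env.landmark_of(c,n)[:2]])
E
```

```text
3.3 [ 0.6547 -0.0023  0.2928] [ 0.     -0.0285  0.9996 -0.    ] F [-0.   0.3  0.1] gap 0.01 q [ 0.1   0.7  -0.33  1.41  0.24  1.07  1.36]
[[-0.998, -0.057, 0.0], [-0.057, 0.998, -0.0], [-0.0, -0.0, -1.0]] 93.26237325026948
tool shift cm [-0.02529459 -0.07387633  0.27518319]
wrist catch_pad [(0.7, array([ 0.6602, -0.004 ,  0.2254])), (0.26, array([0.5783, 0.0961, 0.2105]))]
wrist door_hinge [(0.57, array([0.6232, 0.188 , 0.2441]))]
top catch_pad []
top door_hinge [(0.91, array([0.623 , 0.1865, 0.2487]))]
```

View pics/w1.png

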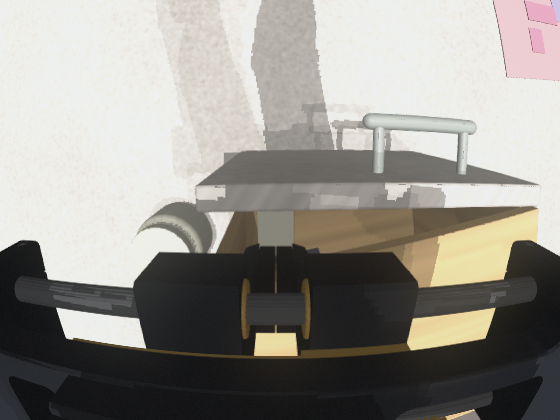

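View pics/t1.png

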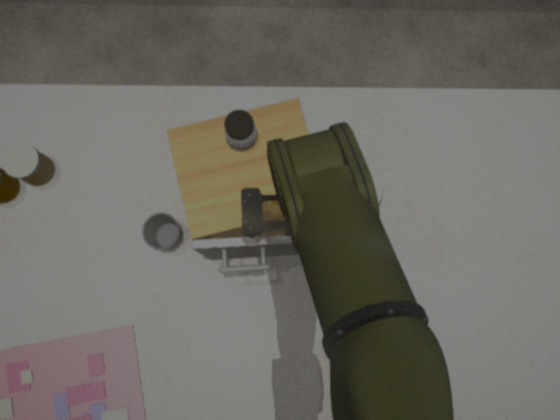

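The wrist view shows the closed fingertips at (276,245), directly above the catch arm. The door's rear face is parallel to the jaws, and the fingers are centred in the gap. I'll descend now.

Emit:
apply_moves:
  series: [0, 0, 0.8, 0, 0, 0, 1, 0, 0, 0.8, 0, 0, 0, 1, 0, 0, 0.8, 0, 0, 0, 1, 0, 0, 0.7, 0, 0, 0, 1, 0, 0, 0.6, 0, 0, 0, 1, 0, 0, 0.5, 0, 0, 0, 1, 0, 0, 0.4, 0, 0, 0, 1, 0, 0, 0.4, 0, 0, 0, 1, 0, 0, 0, 0, 0, 0, 1, 0, 0, 0, 0, 0, 0, 1]

```text
time: 4.43
ee_pos: [0.6547, -0.0024, 0.2426]
eef_rot: [-0.0, -0.029, 1.0, 0.0]
force: [-0.0, -0.1, 0.4]
finger_gap: 0.005
```

Emit:
apply_moves:
  series: [0, 0, 0.3, 0, 0, 0, 1, 0, 0, 0.3, 0, 0, 0, 1, 0, 0, 0.3, 0, 0, 0, 1, 0, 0, 0.3, 0, 0, 0, 1, 0, 0, 0.2, 0, 0, 0, 1, 0, 0, 0.2, 0, 0, 0, 1, 0, 0, 0.2, 0, 0, 0, 1, 0, 0, 0, 0, 0, 0, 1, 0, 0, 0, 0, 0, 0, 1, 0, 0, 0, 0, 0, 0, 1]

```text
time: 5.27
ee_pos: [0.6552, -0.0023, 0.2252]
eef_rot: [0.001, -0.029, 1.0, 0.0]
force: [-0.8, -0.2, 5.3]
finger_gap: 0.006
```

```bash
python3 - <<'E'
from h import *
st();cap('wrist','w2.png')
E
```

```text
5.27 [ 0.6552 -0.0023  0.2252] [ 6.000e-04 -2.850e-02  9.996e-01  1.000e-04] F [-0.8 -0.2  5.3] gap 0.01 q [ 0.1   0.77 -0.31  1.49  0.27  0.92  1.33]
```

View pics/w2.png

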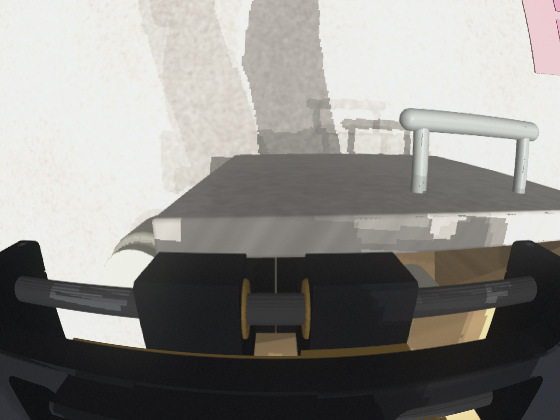

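Emit:
apply_moves:
  series: [0, 0, 0.1, 0, 0, 0, 1, 0, 0, 0.1, 0, 0, 0, 1, 0, 0, 0.05, 0, 0, 0, 1, 0, 0, 0, 0, 0, 0, 1, 0, 0, 0, 0, 0, 0, 1, 0, 0, 0, 0, 0, 0, 1, 0, 0, 0, 0, 0, 0, 1, 0, 0, 0, 0, 0, 0, 1, 0, 0, 0, 0, 0, 0, 1, 0, 0, 0, 0, 0, 0, 1]

```text
time: 6.15
ee_pos: [0.6553, -0.0023, 0.2229]
eef_rot: [0.001, -0.029, 1.0, 0.0]
force: [-0.4, -0.3, 5.7]
finger_gap: 0.006
```

```bash
python3 - <<'E'
from h import *
st();cap('wrist','w3.png');st()
cap('wrist','w3.png');st()
E
```

```text
6.15 [ 0.6553 -0.0023  0.2229] [ 9.000e-04 -2.860e-02  9.996e-01  1.000e-04] F [-0.4 -0.3  5.7] gap 0.01 q [ 0.09  0.77 -0.31  1.49  0.27  0.91  1.33]
6.2 [ 0.6553 -0.0023  0.2229] [ 9.000e-04 -2.860e-02  9.996e-01  1.000e-04] F [-0.5 -0.1  6.4] gap 0.01 q [ 0.09  0.77 -0.31  1.49  0.27  0.92  1.33]
6.25 [ 0.6553 -0.0023  0.2229] [ 9.000e-04 -2.860e-02  9.996e-01  1.000e-04] F [0.9 0.5 6.7] gap 0.01 q [ 0.09  0.77 -0.31  1.49  0.27  0.92  1.33]
```

Emit:
apply_moves:
  series: [0, 0, 0.05, 0, 0, 0, 1, 0.3, 0, 0, 0, 0, 0, 1, 0.3, 0, 0, 0, 0, 0, 1, 0.3, 0, 0, 0, 0, 0, 1, 0.2, 0, 0, 0, 0, 0, 1, 0.38, -0.01, 0, 0, 0, 0.02, 1, 0.38, -0.01, 0, 0, 0, 0.02, 1, 0.38, -0.01, 0, 0, 0, 0.02, 1, 0, 0, 0, 0, 0, 0, 1, 0, 0, 0, 0, 0, 0, 1]

```text
time: 7.08
ee_pos: [0.6329, -0.0044, 0.2226]
eef_rot: [0.001, 0.002, 1.0, -0.0]
force: [-0.7, -0.6, 5.6]
finger_gap: 0.008
```

```bash
python3 - <<'E'
from h import *
st();cap('top','t4.png');cap('scene','s4.png');st()
for c in ['top','scene']:
  for n in ['catch_pad','door_hinge','door_handle']:
    print(c,n,[(round(d['score'],2),np.round(w(c,d['point']),4)) for d in env.landmark_of(c,n)[:2]])
E
```

```text
7.08 [ 0.6329 -0.0044  0.2226] [ 9.0e-04  1.7e-03  1.0e+00 -4.0e-04] F [-0.7 -0.6  5.6] gap 0.01 q [ 0.09  0.74 -0.29  1.57  0.26  0.87  1.27]
7.18 [ 0.633  -0.0044  0.2225] [ 1.0e-03  1.7e-03  1.0e+00 -4.0e-04] F [-0.1 -1.1  6.6] gap 0.01 q [ 0.09  0.74 -0.29  1.57  0.26  0.87  1.27]
top catch_pad []
top door_hinge [(0.88, array([0.6215, 0.1855, 0.248 ]))]
top door_handle [(0.64, array([0.5683, 0.1015, 0.2069]))]
scene catch_pad []
scene door_hinge [(0.9, array([0.6219, 0.1847, 0.2505]))]
scene door_handle [(0.9, array([0.5695, 0.1012, 0.2097]))]
```

View pics/t4.png

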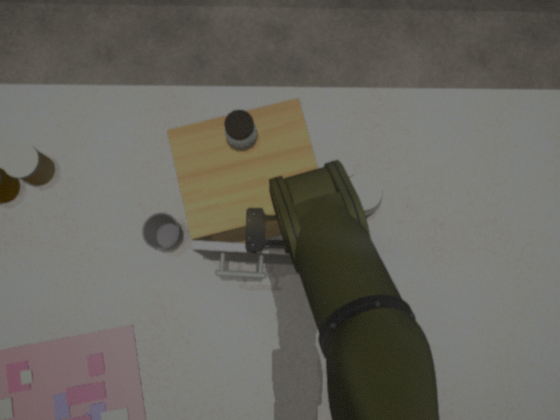

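The door has already moved past its 0.22 stop, because the handle shifted about 9 mm and there's almost no side load. That means the nose is clear, so I'll keep swinging the door along the hinge arc.

Emit:
apply_moves:
  series: [0.57, -0.01, 0, 0, 0, 0.03, 1, 0.76, -0.01, 0, 0, 0, 0.04, 1, 0.95, -0.02, 0, 0, 0, 0.05, 1, 0.95, -0.02, 0, 0, 0, 0.05, 1, 0.95, -0.02, 0, 0, 0, 0.05, 1, 0.95, -0.02, 0, 0, 0, 0.05, 1, 0.95, -0.02, 0, 0, 0, 0.05, 1, 0.95, -0.02, 0, 0, 0, 0.05, 1, 0.76, -0.01, 0, 0, 0, 0.04, 1, 0, 0, 0, 0, 0, 0, 1]

```text
time: 8.32
ee_pos: [0.5547, 0.0082, 0.2224]
eef_rot: [-0.0, 0.206, 0.979, -0.001]
force: [-1.5, -2.4, 7.9]
finger_gap: 0.005
```

```bash
python3 - <<'E'
from h import *
st();cap('top','t5.png');cap('scene','s5.png')
for c in ['top','scene']:
  for n in ['catch_pad','door_hinge','door_handle']:
    print(c,n,[(round(d['score'],2),np.round(w(c,d['point']),4)) for d in env.landmark_of(c,n)[:2]])
E
```

```text
8.32 [0.5547 0.0082 0.2224] [-2.000e-04  2.059e-01  9.786e-01 -9.000e-04] F [-1.5 -2.4  7.9] gap 0.0 q [ 0.    0.64 -0.17  1.81  0.16  0.71  0.9 ]
top catch_pad []
top door_hinge [(0.72, array([0.6211, 0.188 , 0.2463]))]
top door_handle [(0.81, array([0.5381, 0.1338, 0.2076]))]
scene catch_pad []
scene door_hinge [(0.63, array([0.6204, 0.1867, 0.2529]))]
scene door_handle []
```

View pics/s5.png

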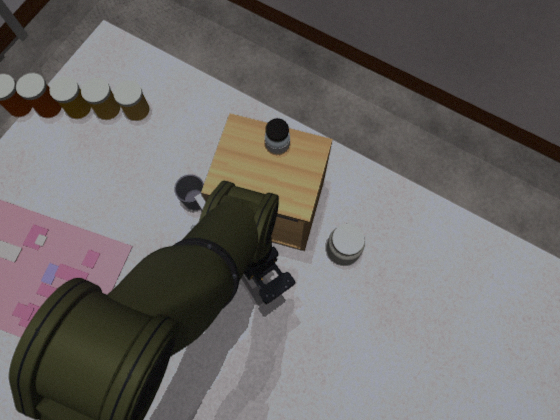

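Emit:
apply_moves:
  series: [0.76, -0.01, 0, 0, 0, 0.04, 1, 0.95, -0.02, 0, 0, 0, 0.05, 1, 1.14, -0.02, 0, 0, 0, 0.06, 1, 1.14, -0.02, 0, 0, 0, 0.06, 1, 1.14, -0.02, 0, 0, 0, 0.06, 1, 1.14, -0.02, 0, 0, 0, 0.06, 1, 1.14, -0.02, 0, 0, 0, 0.06, 1, 0.95, -0.02, 0, 0, 0, 0.05, 1, 0.76, -0.01, 0, 0, 0, 0.04, 1, 0.57, 0, 0, 0, 0, 0.03, 1]

```text
time: 9.55
ee_pos: [0.477, 0.064, 0.2223]
eef_rot: [-0.0, 0.446, 0.895, -0.001]
force: [-2.9, -3.8, 11.8]
finger_gap: 0.007
```

```bash
python3 - <<'E'
from h import *
st();cap('top','t6.png');cap('scene','s6.png')
for c in ['top','scene']:
  for n in ['catch_pad','door_hinge','door_handle']:
    print(c,n,[(round(d['score'],2),np.round(w(c,d['point']),4)) for d in env.landmark_of(c,n)[:2]])
E
```

```text
9.55 [0.477  0.064  0.2223] [-2.000e-04  4.464e-01  8.948e-01 -1.100e-03] F [-2.9 -3.8 11.8] gap 0.01 q [-0.23  0.55 -0.01  2.03  0.01  0.56  0.41]
top catch_pad []
top door_hinge [(0.9, array([0.6223, 0.1874, 0.2482]))]
top door_handle [(0.91, array([0.5247, 0.1825, 0.2119]))]
scene catch_pad [(0.42, array([0.4775, 0.0607, 0.2088]))]
scene door_hinge [(0.6, array([0.6214, 0.1843, 0.2538]))]
scene door_handle []
```

View pics/s6.png

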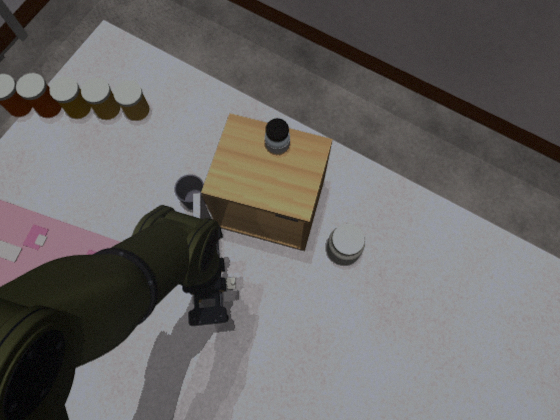

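View pics/t6.png

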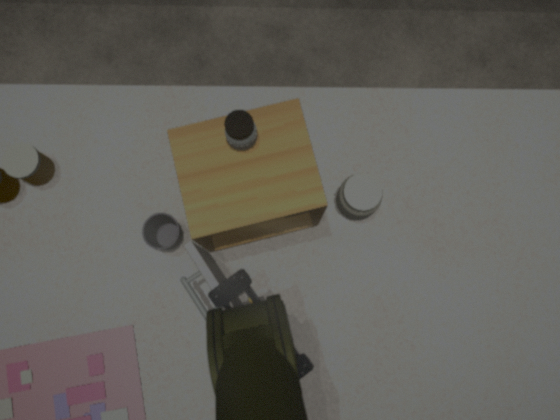

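The door is at about 1.245 rad going by the handle. Now I'll lift straight up so the catch can spring back.

Emit:
apply_moves:
  series: [0, 0, -0.3, 0, 0, 0, 1, 0, 0, -0.6, 0, 0, 0, 1, 0, 0, -0.8, 0, 0, 0, 1, 0, 0, -1, 0, 0, 0, 1, 0, 0, -1.5, 0, 0, 0, 1, 0, 0, -2, 0, 0, 0, 1, 0, 0, -2, 0, 0, 0, 1, 0, 0, -2, 0, 0, 0, 1, 0, 0, -1, 0, 0, 0, 1, 0, 0, 0, 0, 0, 0, 1]

```text
time: 10.78
ee_pos: [0.4798, 0.0656, 0.3361]
eef_rot: [0.002, 0.445, 0.896, 0.002]
force: [0.8, 0.8, 0.1]
finger_gap: 0.007
```

Emit:
apply_moves:
  series: [-2, -2, 0, 0, 0, 0, 1, -2, -2, 0, 0, 0, 0, 1, -2, -2, 0, 0, 0, 0, 1, -2, -2, 0, 0, 0, 0, 1, -2, -2, 0, 0, 0, 0, 1, -2, -2, 0, 0, 0, 0, 1, -1, -1, 0, 0, 0, 0, 1, 0, 0, 0, 0, 0, 0, 1, 0, 0, 0, 0, 0, 0, 1, 0, 0, 0, 0, 0, 0, 1]

```text
time: 11.62
ee_pos: [0.4533, -0.1156, 0.3333]
eef_rot: [-0.001, 0.444, 0.896, 0.0]
force: [-1.0, -0.2, -0.2]
finger_gap: 0.007
```

```bash
python3 - <<'E'
from h import *
st();cap('top','t7.png');cap('scene','s7.png');cap('wrist','w7.png')
for c in ['top','scene','wrist']:
  for n in ['catch_pad','door_hinge','door_handle','tub_mid','mixpot_mid','jar_mid']:
    print(c,n,[(round(d['score'],2),np.round(w(c,d['point']),4)) for d in env.landmark_of(c,n)[:1]])
E
```

```text
11.62 [ 0.4533 -0.1156  0.3333] [-5.000e-04  4.443e-01  8.959e-01  5.000e-04] F [-1.  -0.2 -0.2] gap 0.01 q [ 0.14  0.37  0.02  1.91 -0.01  0.86  0.81]
top catch_pad [(0.56, array([0.474 , 0.0611, 0.2233]))]
top door_hinge [(0.91, array([0.6204, 0.1892, 0.2487]))]
top door_handle [(0.94, array([0.5246, 0.1802, 0.2098]))]
top tub_mid []
top mixpot_mid [(0.69, array([0.6567, 0.2821, 0.044 ]))]
top jar_mid [(0.65, array([0.8064, 0.1037, 0.2849]))]
scene catch_pad [(0.93, array([0.4772, 0.0586, 0.2241]))]
scene door_hinge [(0.63, array([0.6208, 0.1855, 0.2542]))]
scene door_handle []
scene tub_mid [(0.56, array([ 0.7406, -0.1268,  0.0492]))]
scene mixpot_mid [(0.79, array([0.6584, 0.2754, 0.0325]))]
scene jar_mid [(0.74, array([0.804 , 0.1049, 0.2825]))]
wrist catch_pad [(0.94, array([0.4786, 0.0569, 0.224 ]))]
wrist door_hinge []
wrist door_handle []
wrist tub_mid [(0.48, array([ 7.496e-01,  8.850e-02, -5.000e-04]))]
wrist mixpot_mid []
wrist jar_mid []
```

View pics/s7.png

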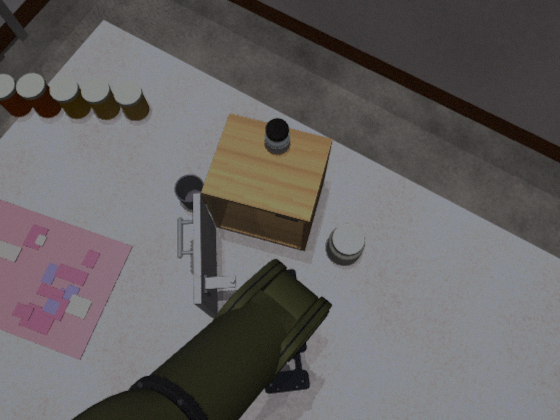

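View pics/t7.png

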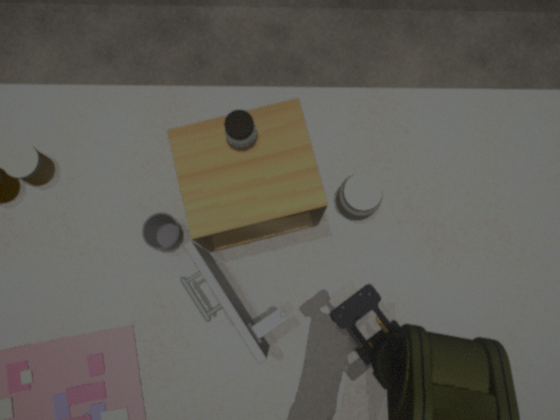

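View pics/w7.png

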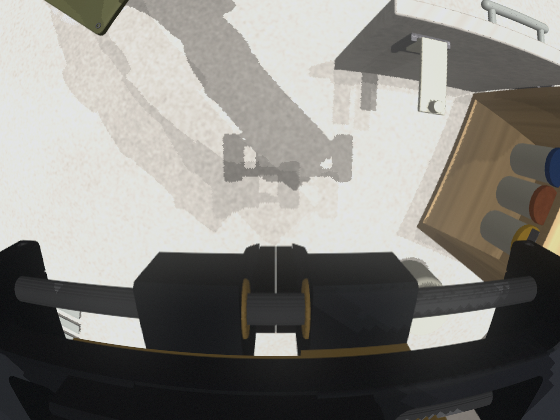

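The scene and top views show the door standing wide open. In the top view its top edge runs from (190,245) to (265,358). The catch is back up, with the pad at z = 0.224 (the same as at the start), and the bystanders haven't moved. The gripper is well clear.

```bash
python3 - <<'E'
from h import *
print(env.job_done())
E
```

```text
the job is handed in; nothing more can be done
None
```

The cupboard door is standing open at about 1.24 rad (71°), and I handed the job in at about 12 s of the 38 s allowed. No verdict is reported.

**What I did:** I shut the fingers, lowered them into the gap and pushed the catch down to about 13–15 mm. I then swung the door along its hinge arc with the fingers behind it. Finally I lifted straight up to release the catch and moved the gripper clear.

**Last checks:**
- **Door:** the angle comes from the handle and catch positions; the 60° target is 1.03 rad.
- **Catch:** its pad reads z = 0.223–0.224 m in all three cameras, the same as before the push, so it has sprung back up.
- **Tub, pot and jar:** all are within about 5 mm of where they started, which is within the measuring error.
- **Forces:** the wrist force stayed under about 13 N in every reading, and it was about zero at the end with nothing touched.

**Disagreements and misses:**
- **Catch depth:** the spring force suggested about 13 mm when the fingertip height gave about 15 mm. Both are past the 12 mm needed, and the door passed the strike with no noticeable resistance.
- **Missed and false detections:** the top camera did not detect the tub in the last pictures, though it shows there. The wrist camera gave one false, low-score tub reading, which I ignored.

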